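# Slide a ceramic plate off its tray and load it into the jig

### The arm

A 7-joint arm with a two-finger parallel gripper is mounted at the origin on a cart in front of the work surface, level with it; the furniture and walls round the work are solid. World frame = base frame: x ahead of the robot, y to its left, z up, the work surface at z = 0. Lengths are in m, angles in rad, forces in N, time in s.
With the tool pointing down it reaches from about 0.425 to 0.925 m from the base axis. Payload 6.8 kg.
Tool frame: the origin (TCP) lies midway between the tips of the shut fingers; the grasp point (between the pads) lies 19 mm behind it (grip_point_offset is the distance from the TCP to the grasp point, in m); y points along the fingers, x is the direction in which the jaws open and shut, and the axes are right-handed (so a half turn about y gives the same grasp; the last joint's range is limited). The gripper opens to 85 mm and grips with 20 to 120 N. Pads are 22 mm wide; open, the fingers measure 114 mm over their backs; the gripper's body (76 mm by 85 mm) begins 54 mm behind the grasp point. The pads swing forward as they close: fully open they stand 13 mm farther back than shut.
Start: joints at [-1.327, 0.477, 0.022, 1.555, -0.011, 1.109, -0.083], TCP at [0.233, 0.634, 0.231] pointing down, gripper open.
Joint ranges: [-2.96, 2.96], [-0.34, 2.1], [-1.41, 1.46], [0.24, 2.44], [-1.37, 4.51], [0.17, 1.92], [-2.96, 2.96]. Speed limits (rad/s): [2.39, 2.39, 3.14, 3.14, 3.14, 3.14, 3.14].

### API

Orientations are given as a unit quaternion [w, x, y, z].
In Python, from station import get_obs, read_camera, hand_in, grip_point_offset gives the robot as it stands.
- The arm moves only by the tool play_rows, never from a script. Its argument "increments" is a list of rows, each a list of 2 entries, a list of its own where there are three numbers: the shift along the tool's x, y, z in m, then the turn, a rotation vector about the tool's x, y, z in degrees. In form: [[[tx, ty, tz], [ax, ay, az]], ...]. A call has 1 to 20 rows; each row shifts and turns the commanded pose from where the row before left it, along the tool's axes as they then stand; what a row does not reach is not made up. A row lasts 1/12 s, in which the tool goes at most 41.7 mm and 7.16 degrees, less where a joint would pass 70% of its speed; a pose out of reach is approached as far as the arm can. A call with a gripper value outside its range is refused whole. "gripper" is the finger opening in m, from 0 to 0.0854, set as the call begins (left out, the last holds). The fingers move at their own pace and stop on an object; "grip_force" is the grip in N (left out, the last holds). Time passes only in rows, so rows that do not move let the fingers close. It gives the time, the measured TCP pose, the force and the opening at its end, in the units of the state.
- get_obs(): the state, without advancing time (a new reading comes with each control period).
- read_camera(name): name is "side" or "top" or "wrist"; returns a dict with "color" (384x512x3 uint8, red, green, blue), "range_z" (384x512 float32, m along the optical axis (not along the pixel's ray), 0 where there is no reading), "intrinsics" (3x3 intrinsics, pixels), "R" (3x3) and "t" (3): a world point X has camera coordinates R X + t; the wrist camera has in their place "hand_eye" (4x4, takes a point from camera to tool coordinates, whose origin is the TCP and whose axes are the tool frame's). Camera axes: x right, y down, z forward; pixel columns grow to the right and rows downward; lengths in m; the calibration is good to about 2 mm. A picture is of the moment at which its call begins: read the wrist's pose just before it.
- hand_in(): hands the job in, once; it reports no verdict.
The state is a dict: "t": time; "q": joint angles; "joint_vel": joint speeds; "joint_torque": joint torques, N m; "eef_pos": TCP position; "tool_rot": TCP orientation; "contact_force": force on the tool from outside, world axes, zero at the start; "torque": the same for the moment, N m; "gripper_width": opening from 0.0 (shut) to 1.0 (fully open).
Only numpy, scipy, OpenCV 4.12 (cv2) and the standard library are available. Lean on these libraries where they do the work, as an engineer would, in place of code of your own. Each camera call takes 0.05 s, during which the arm holds its last target. There are 200 camera calls.

### The job

Load the thin white ceramic plate into the empty metal jig: pressing a fingertip on it just firmly enough to carry it along, slide the plate along its grey tray until its front end sticks well out past the tray's open end but still lies flat, then take it by that end, lift it over, lay it flat between the jig's guide bars and push it fully home against the jig's end stop. Ceramic is brittle, so press and push gently, do not drop it, and leave the other things on the bench where they are.

Things in the scene. Friction and masses are not known exactly. Their poses are not given: they have to be found in the camera images.
- plate: White ceramic plate, 120 x 50 x 4 mm, about 90 g, lying flat on the grey tray. Origin: centre of its underside; x along its length (its front end is at -x), y across its width, z up. Smooth: it slides on tray and jig more easily (friction about 0.2) than under a fingertip. It is brittle: keep every press or push on it under 25 N.
- tray: Grey plastic tray, fixed. On it a flat bed 130 long (x) x 80 wide (y), surface 55 mm above the bench, a round guide bar along each side (56 mm between them, tops 8 mm above the bed: no finger fits beside the plate), end wall 12 mm high at +x, open at -x, towards the robot, free space in front and 20 mm in under the bed's front. Origin: under the bed's middle, at bench height; z up.
- tray_edge (a point): Middle of the bed's front edge, on its surface, 65 mm from the tray's middle; axes as the tray's (-x outwards). The bed is sprung: it sinks some millimetres (under 15) under the finger, then stops hard. A small brass spring plunger in its left bar, near the rear, clamps the plate's side for the first 20 mm of the slide, so a touch too light slips. The plate starts 4 to 9 mm behind this edge.
- jig: Empty steel jig, fixed: a raised bed 112 long (x) x 80 wide (y), surface 45 mm above the bench, dark guide bars as on the tray (56 mm apart, tops 8 mm above the bed), and at +x an end stop 30 mm high with a black thumbscrew behind it. Open at -x, towards the robot. Origin: under the bed's middle, at bench height; z up.
- jig_stop (a point): Middle of the foot of the end stop's face, on the bed's surface, 56 mm from the jig's middle; axes as the jig's (x along the bed towards the stop). When home, the plate touches the stop: its origin lies 60 mm before this point.
- jig_edge (a point): Middle of the front edge of the jig's bed, on its surface, 56 mm from the jig's middle. When home, the plate's front end sticks out 8 mm past this edge.
- timer: White lab timer, 70 x 62 x 18 mm, a bystander. Origin: centre of its underside.
- stopper_white_1: White rubber stopper, 34 mm across, 26 mm high, a bystander. Origin: centre of its underside.
- stopper_black_2: Small black rubber stopper, 23 mm across, 22 mm high, a bystander. Origin: centre of its underside.
- marker_black: Marker pen with a black cap, 136 mm long, 18 mm thick, lying flat, a bystander. Origin: underside of its middle.
- spatula: Steel spatula, 210 mm long, lying flat, a bystander. Origin: underside of its middle.
Mind the look-alikes: they are no part of the job. What is shaped like the plate but blue is not meant.

How it is judged:
On the way, in this order (a step that is already met when the one before it is completed fails the run):
1. the plate has been slid out: it overhangs the tray's front edge by more than 20 mm while lying flat on the tray (x of plate in the frame of tray_edge below 0.04 m and z of plate in the frame of tray_edge between -0.003 and 0.003 m and angle between plate's own z axis and vertical below 0.06 rad), for 0.2 s.
2. the plate is lifted more than 20 mm above the bed's height (z of plate in the frame of tray_edge above 0.02 m), for 0.1 s.
At the end, for the whole second after the job is handed in: The plate lies flat and at rest on the jig's bed between the guide bars, its end within 3 mm of the end stop, let go (x of plate in the frame of jig_stop above -0.063 m and y of plate in the frame of jig_stop between -0.006 and 0.006 m and z of plate in the frame of jig_stop between -0.003 and 0.003 m and angle between plate's own z axis and vertical below 0.05 rad and angle between the x axis of plate and the x axis of jig, either way round below 0.07 rad and linear speed of plate below 0.01 m/s); the robot touches nothing.
It fails at once if the plate is pressed or pushed against the tray with more than 35 N (the clamping plunger included) (contact force between plate and tray above 35 N).
It fails at once if the plate is pressed or pushed against the jig with more than 30 N (contact force between plate and jig above 30 N).
It fails at once if the plate is dropped below the beds' height or tips over (height (world z) of plate below 0.025 m or angle between plate's own z axis and vertical above 0.6 rad).
It fails at once if a bystander is moved by more than 30 mm (distance of any of timer, stopper_white_1, stopper_black_2, marker_black, spatula from where it was at the start of the episode above 0.03 m).
It also fails if it takes over 61 s, if anything falls off the work surface, if the arm or the gripper's body presses on something with over 40 N, if the wrist force passes 120 N, or if a joint passes its speed limit or range.

## Working session

There is one attempt and no reset: what is moved stays moved. The work goes in short steps, Python scripts to look and compute and a tool call to move; the robot and the scene stay as the last step left them, time stands still between calls to the robot, and variables do not carry over. Pictures are saved under pics/ and viewed, about 8 in all and at most 12, crops included, and the job is handed in when it is done.

Besides the shell and the picture viewer there is one more tool, called after "Request:" as name(argument=value, ...), one argument or row to a line, values as JSON. play_rows: Moves the arm, as the interface text tells. Its arguments: {"type":"object","properties":{"increments":{"type":"array","items":{"type":"array"}},"gripper":{"type":"number"},"grip_force":{"type":"number"}},"required":["increments"]}

```bash
ls; mkdir -p pics; cat > h.py <<'E'
import numpy as np, cv2
from station import get_obs, read_camera, hand_in, grip_point_offset
def cloud(c):
    K=c["intrinsics"];z=c["range_z"];v,u=np.indices(z.shape)
    P=np.stack([(u-K[0,2])/K[0,0]*z,(v-K[1,2])/K[1,1]*z,z],-1)
    return P
def world(c,o=None):
    P=cloud(c)
    if "R" in c: return (P-c["t"])@c["R"]
    from scipy.spatial.transform import Rotation as R
    q=np.array(o["tool_rot"]); T=R.from_quat(q[[1,2,3,0]]).as_matrix()
    H=np.array(c["hand_eye"]); P=P@H[:3,:3].T+H[:3,3]
    return P@T.T+np.array(o["eef_pos"])
E
python3 - <<'E'
from h import *
o=get_obs(); print({k:np.round(v,3) for k,v in o.items()}, grip_point_offset() if callable(grip_point_offset) else grip_point_offset)
for n in("top","side"):
    c=read_camera(n); np.savez(n+".npz",**c); print(c["intrinsics"],c["R"],c["t"])
    cv2.imwrite(f"pics/{n}0.png",c["color"][...,::-1])
E
```

```text
pics
{'t': np.float64(0.0), 'q': array([-1.327,  0.478,  0.022,  1.556, -0.012,  1.109, -0.083]), 'joint_vel': array([-0.   ,  0.   ,  0.   , -0.001, -0.002, -0.001,  0.002]), 'joint_torque': array([ 0.0000e+00, -5.9643e+01,  1.6080e+00, -2.8120e+01,  1.2000e-02,
        9.0000e-03,  0.0000e+00]), 'eef_pos': array([0.232, 0.633, 0.23 ]), 'tool_rot': array([-0.579,  0.58 ,  0.404, -0.405]), 'contact_force': array([0.275, 0.221, 0.436]), 'torque': array([-0.027,  0.002,  0.034]), 'gripper_width': np.float64(0.997)} 0.0187
[[384.80009728   0.         250.73041167]
 [  0.         384.80009728 199.3459758 ]
 [  0.           0.           1.        ]] [[-0.02110622 -0.99968871 -0.01330454]
 [-0.9841735   0.0231169  -0.17569331]
 [ 0.17594618  0.00938575 -0.98435504]] [-1.49668311e-04  6.21860041e-01  1.21124346e+00]
[[346.92895048   0.         253.43832358]
 [  0.         346.92895048 193.53203199]
 [  0.           0.           1.        ]] [[-0.93762862 -0.34707654  0.01975984]
 [-0.20108716  0.49511657 -0.84523579]
 [ 0.28357809 -0.79649071 -0.5340281 ]] [0.57022447 0.17229105 0.84391781]
```

View pics/top0.png

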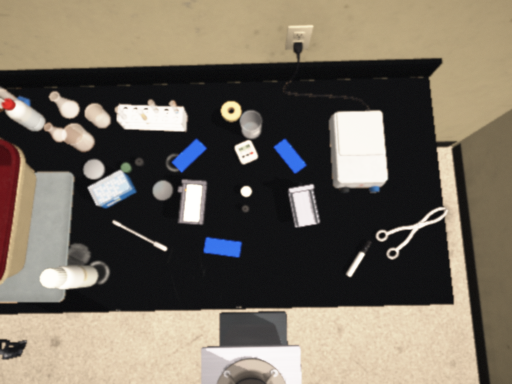

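View pics/side0.png

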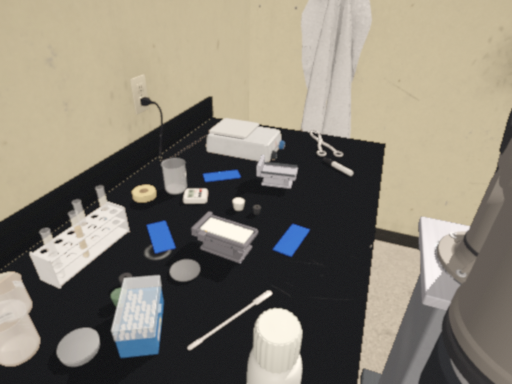

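```bash
python3 - <<'E'
from h import *
from scipy.spatial.transform import Rotation as R
q=np.array(get_obs()["tool_rot"]);print(R.from_quat(q[[1,2,3,0]]).as_matrix().round(3))
c=dict(np.load("top.npz"));W=world(c);x,y,z=W[...,0],W[...,1],W[...,2]
# labelled height blobs
m=((z>0.03)&(z<0.075)&(x>0.3)&(c["range_z"]>0)).astype(np.uint8)
n,l,s,_=cv2.connectedComponentsWithStats(m)
for i in range(1,n):
    if s[i,4]>300:
        k=l==i; r=cv2.minAreaRect(W[k][:,:2].astype(np.float32)*1000)
        print(s[i],np.round(r[0]),np.round(r[1]),round(r[2],1),"z",np.percentile(z[k],[5,50,95]).round(4))
E
```

```text
[[ 0.345 -0.    -0.939]
 [ 0.939 -0.002  0.345]
 [-0.002 -1.    -0.   ]]
[ 294   59  218   19 1352] [1070. -560.] [ 24. 767.] 2.3 z [0.0323 0.0527 0.0725]
[   0   71  295   15 1856] [1064.  350.] [   9. 1046.] 0.0 z [0.0324 0.0525 0.0729]
[117 105  68  24 790] [919. 321.] [222.  62.] 85.7 z [0.0382 0.0694 0.0746]
[ 330  112   57   81 1834] [ 778. -377.] [269. 168.] 0.1 z [0.0366 0.0705 0.0744]
[  0 161  11  69 409] [659. 829.] [ 51. 224.] 82.3 z [0.0336 0.0377 0.0595]
[ 10 166  25 111 553] [569. 733.] [ 33. 360.] 84.1 z [0.0323 0.0535 0.0728]
[ 178  180   29   45 1082] [618. 184.] [ 89. 142.] 85.2 z [0.0521 0.059  0.0667]
[288 183  31  44 924] [ 603. -185.] [138.  82.] 9.3 z [0.0408 0.0461 0.0711]
```

In the top view:
- The white plate lies in the tray at about (193,203).
- The empty jig is at about (303,206).
- Possible look-alikes are the blue plates at (189,155), (290,156) and (223,247), the white timer (246,152) and the white stopper (246,191).

I choose the white plate in the tray. I'll move over it and check from close by.

Request:
play_rows(
  increments=[
    [[-0.0175,0,-0.0283],[0,0,0]],
    [[-0.0175,0,-0.0283],[0,0,0]],
    [[-0.0175,0,-0.0283],[0,0,0]],
    [[-0.0175,0,-0.0283],[0,0,0]],
    [[-0.0175,0,-0.0283],[0,0,0]],
    [[-0.0175,0,-0.0283],[0,0,0]],
    [[-0.0175,0,-0.0283],[0,0,0]],
    [[-0.0175,0,-0.0283],[0,0,0]],
    [[-0.0175,0,-0.0283],[0,0,0]],
    [[-0.0175,0,-0.0283],[0,0,0]],
    [[-0.0175,0,-0.0283],[0,0,0]],
    [[-0.0175,0,-0.0283],[0,0,0]],
    [[-0.0175,0,-0.0283],[0,0,0]],
    [[-0.0175,0,-0.0283],[0,0,0]],
    [[-0.0175,0,-0.0283],[0,0,0]],
    [[-0.0175,0,-0.0283],[0,0,0]],
    [[-0.0175,0,-0.0283],[0,0,0]],
    [[0,0,0],[0,-5.1,0]],
    [[0,0,0],[0,-5.1,0]],
    [[0,0,0],[0,-5.2,0]],
  ],
  gripper=0,
)

```text
t: 1.77
eef_pos: [0.5818, 0.1876, 0.2307]
tool_rot: [0.52, -0.52, -0.479, 0.48]
contact_force: [-0.5, 0.4, -0.7]
gripper_width: -0.001
```

```bash
cat >> h.py <<'E'
import json
def snap(n,tag):
    o=get_obs();c=read_camera(n)
    cv2.imwrite(f"pics/{n}_{tag}.png",c["color"][...,::-1]);np.savez(f"{n}_{tag}.npz",**c)
    json.dump({k:np.array(v).tolist() for k,v in o.items()},open(f"{n}_{tag}.json","w"))
    print("t",round(float(o["t"]),2),"pos",np.round(o["eef_pos"],4),"F",np.round(o["contact_force"],1),"w",o["gripper_width"]); print(c.get("hand_eye")) if n=="wrist" else 0
    return o,c,world(c,o)
E
python3 - <<'E'
from h import *
o,c,W=snap("wrist","1")
E
```

```text
t 1.77 pos [0.5818 0.1876 0.2307] F [-0.5  0.4 -0.7] w -0.0005189975777952716
[[ 9.99999686e-01 -1.20175051e-04 -7.83770821e-04  2.84665088e-04]
 [ 7.03296648e-04 -3.22087721e-01  9.46709568e-01 -1.42554665e-01]
 [-3.66213828e-04 -9.46709821e-01 -3.22087535e-01  8.36782602e-02]
 [ 0.00000000e+00  0.00000000e+00  0.00000000e+00  1.00000000e+00]]
```

View pics/wrist_1.png

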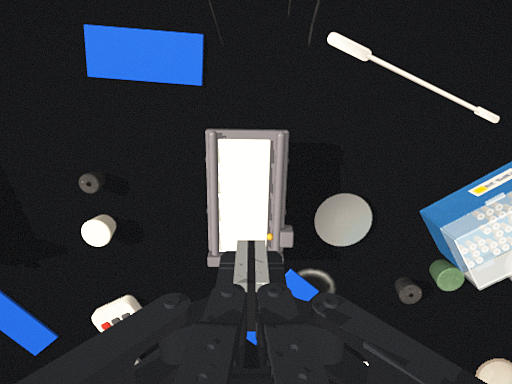

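The white plate lies in the tray, with corners at about (219,138), (271,138), (268,250) and (220,250). The brass plunger is at (269,237) and the open end is at the top of the picture, towards the robot. This confirms the choice, so I'll measure it.

```bash
python3 - <<'E'
from h import *
c=dict(np.load("wrist_1.npz"));o=json.load(open("wrist_1.json"));W=world(c,o)
a=c["color"].astype(int)
def fit(m,name):
    n,l,s,_=cv2.connectedComponentsWithStats(m.astype(np.uint8))
    k=l==1+np.argmax(s[1:,4]); r=cv2.minAreaRect(W[k][:,:2].astype(np.float32)*1000)
    print(name,np.round(r[0],1),np.round(r[1],1),round(r[2],2),"z",np.percentile(W[k][:,2],[5,50,95]).round(4)); return k
u=np.indices(a.shape[:2]);roi=(u[0]>120)&(u[0]<272)&(u[1]>195)&(u[1]<300)
k=fit(roi&(a.min(2)>225)&(W[...,2]>.045)&(W[...,2]<.075),"plate")
k2=fit(roi&(W[...,2]>.04)&(W[...,2]<.075)&(u[0]<238),"tray")
P=W[roi&(W[...,2]>.045)&(W[...,2]<.075)]
# tray front profile in tray frame
th=np.radians(-4.8);d=np.array([np.cos(th),np.sin(th)]);e=np.array([-d[1],d[0]])
for r in range(124,146,2):
    i=W[r,243];print(r,i.round(4),a[r,243])
# bar edges across rows
for r in (150,180,210):
    row=W[r,195:300];print(r,[ (195+j,*row[j].round(4)) for j in range(6,105,3)][::2])
for n in ("top",):
    c=dict(np.load("top.npz"));W=world(c);a=c["color"].astype(int);u=np.indices(a.shape[:2])
    fit((u[0]>175)&(u[0]<230)&(u[1]>175)&(u[1]<212)&(a.min(2)>225)&(W[...,2]>.045)&(W[...,2]<.075),"plate top")
E
```

```text
plate [614.1 176.9] [ 49.7 119.1] 84.57 z [0.058  0.0592 0.0603]
tray [601.6 182.9] [ 88.8 112.9] 87.38 z [0.0542 0.0591 0.0632]
124 [0.5482 0.1815 0.0006] [25 24 29]
126 [5.505e-01 1.813e-01 3.000e-04] [19 16 22]
128 [0.5526 0.1811 0.0009] [27 31 30]
130 [0.5472 0.1828 0.051 ] [139 129 132]
132 [0.5488 0.1827 0.0532] [163 154 152]
134 [0.5503 0.1826 0.0554] [164 156 155]
136 [0.5524 0.1824 0.0544] [160 149 150]
138 [0.5543 0.1822 0.0542] [158 146 143]
140 [0.5554 0.1822 0.0589] [255 255 255]
142 [0.5572 0.1821 0.0596] [255 255 253]
144 [0.5592 0.1819 0.059 ] [255 255 253]
150 [(201, np.float64(0.5735), np.float64(0.1315), np.float64(0.0003)), (207, np.float64(0.5626), np.float64(0.1468), np.float64(0.0567)), (213, np.float64(0.5616), np.float64(0.1536), np.float64(0.0642)), (219, np.float64(0.5633), np.float64(0.1584), np.float64(0.0578)), (225, np.float64(0.5635), np.float64(0.1643), np.float64(0.059)), (231, np.float64(0.564), np.float64(0.17), np.float64(0.0591)), (237, np.float64(0.5645), np.float64(0.1757), np.float64(0.0587)), (243, np.float64(0.5649), np.float64(0.1814), np.f
[... 2263 characters left out ...]
oat64(0.176), np.float64(0.0596)), (249, np.float64(0.6273), np.float64(0.182), np.float64(0.0581)), (255, np.float64(0.6273), np.float64(0.1881), np.float64(0.0592)), (261, np.float64(0.6279), np.float64(0.1941), np.float64(0.059)), (267, np.float64(0.6289), np.float64(0.2002), np.float64(0.0577)), (273, np.float64(0.6308), np.float64(0.2064), np.float64(0.0543)), (279, np.float64(0.6275), np.float64(0.212), np.float64(0.0634)), (285, np.float64(0.6333), np.float64(0.219), np.float64(0.0507)), (291, np.float64(0.6547), np.float64(0.2299), np.float64(0.0008)), (297, np.float64(0.6551), np.float64(0.237), np.float64(0.0013))]
plate top [615.1 177.6] [ 50.1 120. ] 84.4 z [0.0547 0.0588 0.0628]
```

Request:
play_rows(
  increments=[
    [[-0.0014,0.026,-0.0089],[0,0,0]],
    [[-0.0014,0.026,-0.0089],[0,0,0]],
    [[-0.0014,0.026,-0.0089],[0,0,0]],
    [[-0.0014,0.026,-0.0089],[0,0,0]],
    [[-0.0014,0.026,-0.0089],[0,0,0]],
    [[-0.0014,0.024,-0.0089],[0,0,0]],
    [[0,0.006,0],[0,0,0]],
    [[0,0,0],[0,0,0]],
    [[0,0,0],[0,0,0]],
    [[0,0,0],[0,0,0]],
  ],
)

```text
t: 2.65
eef_pos: [0.6347, 0.1765, 0.0729]
tool_rot: [-0.52, 0.521, 0.48, -0.478]
contact_force: [0.2, -0.5, 0.8]
gripper_width: -0.002
```

Request:
play_rows(
  increments=[
    [[0,0.002,0],[0,0,0]],
    [[0,0.002,0],[0,0,0]],
    [[0,0.001,0],[0,0,0]],
    [[0,0.001,0],[0,0,0]],
    [[0,0.001,0],[0,0,0]],
    [[0,0,0],[0,0,0]],
  ],
)

```text
t: 3.15
eef_pos: [0.6341, 0.1758, 0.0641]
tool_rot: [0.52, -0.52, -0.479, 0.479]
contact_force: [-0.3, -0.4, -0.3]
gripper_width: 0.001
```

Request:
play_rows(
  increments=[
    [[0,0.001,0],[0,0,0]],
    [[0,0.001,0],[0,0,0]],
    [[0,0.001,0],[0,0,0]],
    [[0,0.001,0],[0,0,0]],
    [[0,0.001,0],[0,0,0]],
    [[0,0.001,0],[0,0,0]],
    [[0,0,0],[0,0,0]],
  ],
)

```text
t: 3.73
eef_pos: [0.6342, 0.1758, 0.0583]
tool_rot: [0.52, -0.52, -0.479, 0.479]
contact_force: [-0.4, -0.5, 2.5]
gripper_width: 0.003
```

Request:
play_rows(
  increments=[
    [[0,0.001,0],[0,0,0]],
    [[0,0.001,0],[0,0,0]],
    [[0,0,0],[0,0,0]],
  ],
)

```text
t: 3.98
eef_pos: [0.6344, 0.1758, 0.0565]
tool_rot: [-0.52, 0.52, 0.479, -0.479]
contact_force: [-0.3, -0.2, 5.4]
gripper_width: -0.0
```

Request:
play_rows(
  increments=[
    [[0,0.001,0],[0,0,0]],
    [[0,0.001,0],[0,0,0]],
    [[0,0.001,0],[0,0,0]],
    [[0,0,0],[0,0,0]],
  ],
)

```text
t: 4.32
eef_pos: [0.6345, 0.1759, 0.0539]
tool_rot: [-0.52, 0.52, 0.479, -0.479]
contact_force: [-3.5, -0.7, 7.8]
gripper_width: 0.001
```

Request:
play_rows(
  increments=[
    [[0,0.001,0],[0,0,0]],
    [[0,0.001,0],[0,0,0]],
    [[0,0,0],[0,0,0]],
  ],
)

```text
t: 4.57
eef_pos: [0.6348, 0.1758, 0.0522]
tool_rot: [-0.52, 0.521, 0.479, -0.478]
contact_force: [-2.3, -0.5, 9.7]
gripper_width: -0.0
```

Request:
play_rows(
  increments=[
    [[0,0.001,0],[0,0,0]],
    [[0,0.001,0],[0,0,0]],
    [[0,0,0],[0,0,0]],
  ],
)

```text
t: 4.82
eef_pos: [0.635, 0.1759, 0.0506]
tool_rot: [-0.52, 0.521, 0.479, -0.478]
contact_force: [-2.5, -1.6, 11.8]
gripper_width: 0.003
```

Request:
play_rows(
  increments=[
    [[0,0,0.001],[0,0,0]],
    [[0,0,0.001],[0,0,0]],
    [[0,0,0.001],[0,0,0]],
    [[0,0,0.001],[0,0,0]],
    [[0,0,0.001],[0,0,0]],
    [[0,0,0.001],[0,0,0]],
  ],
)

```text
t: 5.32
eef_pos: [0.6318, 0.1762, 0.0517]
tool_rot: [-0.519, 0.522, 0.481, -0.476]
contact_force: [2.6, -1.2, 11.2]
gripper_width: -0.0
```

```bash
cat >> h.py <<'E'
def front(tag):
    o,c,W=snap("wrist",tag); a=c["color"].astype(int); z=W[...,2]
    u=np.indices(z.shape)
    m=(a.min(2)>215)&(z>.03)&(z<.08)&(np.hypot(W[...,0]-.6,W[...,1]-.18)<.12)
    Q=W[m]; th=np.radians(-5.3); s=Q[:,:2]@[np.cos(th),np.sin(th)]; l=Q[:,:2]@[-np.sin(th),np.cos(th)]
    s0=.5493*np.cos(th)+.1826*np.sin(th)
    print("front edge past tray edge mm",1000*(s0-np.percentile(s,.5)), "lat",np.percentile(l,[1,99]).round(4),"z",np.percentile(Q[:,2],[5,50,95]).round(4), m.sum())
    f=Q[s<np.percentile(s,.5)+.012]; print("front z",np.median(f[:,2]).round(4)); r=cv2.minAreaRect(f[:,:2].astype(np.float32)*1000);print(r)
E
python3 -c "
from h import *
front('2')"
```

```text
t 5.32 pos [0.6318 0.1762 0.0517] F [ 2.6 -1.2 11.2] w -9.400990125288062e-05
[[ 9.99999689e-01 -1.12830434e-04 -7.81119672e-04  2.81217464e-04]
 [ 7.03151175e-04 -3.22090926e-01  9.46708477e-01 -1.42561406e-01]
 [-3.58409087e-04 -9.46708732e-01 -3.22090747e-01  8.36796630e-02]
 [ 0.00000000e+00  0.00000000e+00  0.00000000e+00  1.00000000e+00]]
front edge past tray edge mm -3.366866182460182 lat [0.2096 0.2572] z [0.0506 0.0516 0.0526] 17923
front z 0.0516
((558.5453491210938, 182.8052978515625), (49.172996520996094, 12.419384956359863), 84.5733413696289)
```

Request:
play_rows(
  increments=[
    [[0,0,0.001],[0,0,0]],
    [[0,0,0.001],[0,0,0]],
    [[0,0,0.001],[0,0,0]],
    [[0,0,0.001],[0,0,0]],
    [[0,0,0.001],[0,0,0]],
    [[0,0,0.001],[0,0,0]],
    [[0,0,0.001],[0,0,0]],
    [[0,0,0.001],[0,0,0]],
  ],
)

```text
t: 6.03
eef_pos: [0.6239, 0.1772, 0.0517]
tool_rot: [-0.519, 0.522, 0.481, -0.476]
contact_force: [2.4, -0.6, 9.5]
gripper_width: 0.003
```

```bash
python3 -c "
from h import *
front('3')" | grep -v e-0
```

```text
t 6.03 pos [0.6239 0.1772 0.0517] F [ 2.4 -0.6  9.5] w 0.0029548847645346514
 [ 0.00000000e+00  0.00000000e+00  0.00000000e+00  1.00000000e+00]]
front edge past tray edge mm 4.59099380404393 lat [0.2099 0.2576] z [0.0506 0.0516 0.0526] 17998
front z 0.0516
((550.6134033203125, 183.984130859375), (49.100826263427734, 12.429965019226074), 84.72303771972656)
```

Request:
play_rows(
  increments=[
    [[0,0.0005,0.001],[0,0,0]],
    [[0,0.0005,0.0012],[0,0,0]],
    [[0,0,0.0012],[0,0,0]],
    [[0,0,0.0012],[0,0,0]],
    [[0,0,0.0012],[0,0,0]],
    [[0,0,0.0012],[0,0,0]],
    [[0,0,0.0012],[0,0,0]],
    [[0,0,0.0012],[0,0,0]],
    [[0,0,0.0012],[0,0,0]],
    [[0,0,0.0012],[0,0,0]],
    [[0,0,0.0012],[0,0,0]],
    [[0,0,0.0012],[0,0,0]],
  ],
)

```text
t: 7.08
eef_pos: [0.6096, 0.1788, 0.0508]
tool_rot: [-0.519, 0.522, 0.481, -0.476]
contact_force: [1.7, 0.5, 12.0]
gripper_width: -0.003
```

Request:
play_rows(
  increments=[
    [[0,0,0.0012],[0,0,0]],
    [[0,0,0.0012],[0,0,0]],
    [[0,0,0.0012],[0,0,0]],
    [[0,0,0.0012],[0,0,0]],
    [[0,0,0.0012],[0,0,0]],
    [[0,0,0.0012],[0,0,0]],
    [[0,0,0.0012],[0,0,0]],
    [[0,0,0.0012],[0,0,0]],
    [[0,0,0.0012],[0,0,0]],
    [[0,0,0.0012],[0,0,0]],
    [[0,0,0.0012],[0,0,0]],
    [[0,0,0.001],[0,0,0]],
    [[0,0,0],[0,0,0]],
  ],
)

```text
t: 8.17
eef_pos: [0.5952, 0.1802, 0.0507]
tool_rot: [-0.519, 0.521, 0.481, -0.476]
contact_force: [2.0, -1.4, 11.6]
gripper_width: -0.003
```

```bash
python3 -c "
from h import *
front('4')" | grep -v e-0
```

```text
t 8.17 pos [0.5952 0.1802 0.0507] F [ 2.  -1.4 11.6] w -0.0025723662613631746
 [ 0.00000000e+00  0.00000000e+00  0.00000000e+00  1.00000000e+00]]
front edge past tray edge mm 33.26840105920631 lat [0.2101 0.258 ] z [0.0496 0.0506 0.0516] 18142
front z 0.0505
((522.0499877929688, 187.22299194335938), (49.20705032348633, 12.584094047546387), 84.6790542602539)
```

Request:
play_rows(
  increments=[
    [[0,-0.0015,0],[0,0,0]],
    [[0,-0.0015,0],[0,0,0]],
    [[0,-0.0015,0],[0,0,0]],
    [[0,-0.0015,0],[0,0,0]],
    [[0,-0.0015,0],[0,0,0]],
    [[0,-0.0015,0],[0,0,0]],
    [[0,-0.0015,0],[0,0,0]],
    [[0,-0.002,0],[0,0,0]],
    [[0,-0.002,0],[0,0,0]],
    [[0,-0.01,0],[0,0,0]],
    [[0,-0.02,0],[0,0,0]],
    [[0,-0.025,0],[0,0,0]],
    [[0,0,0],[0,0,0]],
  ],
)

```text
t: 9.3
eef_pos: [0.5946, 0.18, 0.1226]
tool_rot: [-0.52, 0.521, 0.481, -0.477]
contact_force: [0.5, 0.6, 1.4]
gripper_width: -0.003
```

Request:
play_rows(
  increments=[
    [[0,0,0.017],[0,0,0]],
    [[0.0005,0,0.017],[0,0,0]],
    [[0.0005,0,0.017],[0,0,0]],
    [[0,0,0.016],[0,0,0]],
    [[0,0,0],[0,0,0]],
    [[0,0,0],[0,0,0]],
    [[0,0,0],[0,0,0]],
  ],
  gripper=0.0854,
  grip_force=40,
)

```text
t: 9.88
eef_pos: [0.5262, 0.1858, 0.1182]
tool_rot: [-0.52, 0.521, 0.479, -0.478]
contact_force: [0.9, 0.5, -0.3]
gripper_width: 0.974
```

```bash
python3 -c "
from h import *
front('5')" | grep -v e-0
```

```text
t 9.88 pos [0.5262 0.1858 0.1182] F [ 0.9  0.5 -0.3] w 0.9736560956290599
 [ 0.00000000e+00  0.00000000e+00  0.00000000e+00  1.00000000e+00]]
front edge past tray edge mm 35.46617043128214 lat [0.2094 0.2568] z [0.0582 0.0592 0.0601] 10299
front z 0.0591
((519.595458984375, 185.82933044433594), (49.20782470703125, 12.814528465270996), 84.72219848632812)
```

View pics/wrist_5.png

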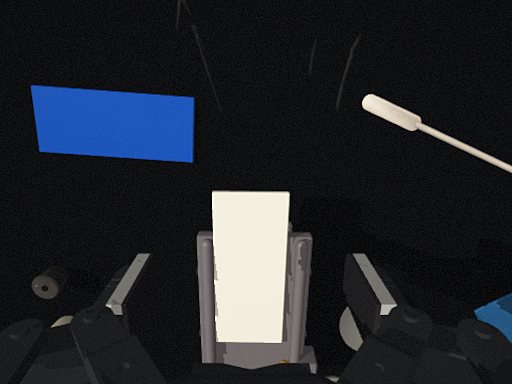

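Request:
play_rows(
  increments=[
    [[-0.0006,0.016,0],[0,0,0]],
    [[0,0.016,0],[0,0,0]],
    [[0,0.016,0],[0,0,0]],
    [[0,0.016,0],[0,0,0]],
    [[0,0.01,0],[0,0,0]],
    [[0,0.007,0],[0,0,0]],
    [[0,0,0],[0,0,0]],
    [[0,0,0],[0,0,0]],
    [[0,0,0],[0,0,0]],
  ],
)

```text
t: 10.68
eef_pos: [0.5259, 0.1854, 0.0375]
tool_rot: [-0.52, 0.521, 0.479, -0.478]
contact_force: [-0.5, -0.7, -0.3]
gripper_width: 0.999
```

Request:
play_rows(
  increments=[
    [[0,0,0],[0,0,0]],
    [[0,0,0],[0,0,0]],
    [[0,0,0],[0,0,0]],
    [[0,0,0],[0,0,0]],
    [[0,0,0],[0,0,0]],
    [[0,0,0],[0,0,0]],
    [[0,0,0],[0,0,0]],
    [[0,0,0],[0,0,0]],
    [[0,0,0],[0,0,0]],
    [[0,0,0],[0,0,0]],
  ],
  gripper=0.04,
  grip_force=40,
)

```text
t: 11.52
eef_pos: [0.5255, 0.1854, 0.0369]
tool_rot: [-0.52, 0.52, 0.479, -0.479]
contact_force: [0.7, 1.2, 2.5]
gripper_width: 0.57
```

```bash
python3 -c "
from h import *
front('6')" | grep -v e-0
```

```text
t 11.52 pos [0.5255 0.1854 0.0369] F [0.7 1.2 2.5] w 0.5703243211508071
 [ 0.00000000e+00  0.00000000e+00  0.00000000e+00  1.00000000e+00]]
front edge past tray edge mm 36.38571301438742 lat [0.2094 0.2574] z [0.0575 0.0584 0.0593] 12147
front z 0.0583
((518.8246459960938, 185.85580444335938), (60.39921569824219, 12.514900207519531), 84.67912292480469)
```

View pics/wrist_6.png

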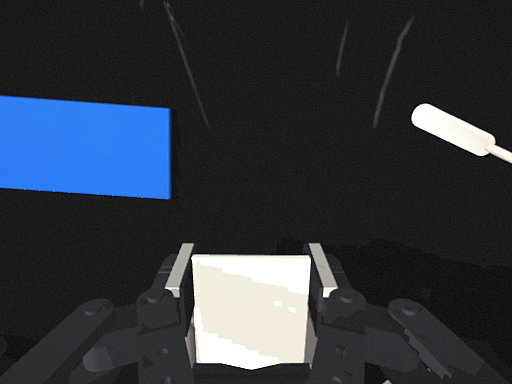

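The pads hold the plate near its front end (front edge at row 256, cols 193–310), with the opening reading about 49 mm. I'll lift gently.

Request:
play_rows(
  increments=[
    [[0,-0.002,0],[0,0,0]],
    [[0,-0.002,0],[0,0,0]],
    [[0,-0.002,0],[0,0,0]],
    [[0,-0.003,0],[0,0,0]],
    [[0,-0.004,0],[0,0,0]],
    [[0,-0.005,0],[0,0,0]],
    [[0,-0.006,0],[0,0,0]],
    [[0,-0.006,0],[0,0,0]],
    [[0,-0.006,0],[0,0,0]],
    [[0,-0.006,0],[0,0,0]],
    [[0,-0.006,0],[0,0,0]],
    [[0,-0.006,0],[0,0,0]],
    [[0,-0.006,0],[0,0,0]],
    [[0,0,0],[0,0,0]],
  ],
)

```text
t: 12.73
eef_pos: [0.526, 0.1856, 0.0982]
tool_rot: [-0.52, 0.521, 0.479, -0.478]
contact_force: [-0.4, -0.2, -1.7]
gripper_width: 0.576
```

```bash
python3 - <<'E'
from h import *
o,c,W=snap("side","7")
a=c["color"].astype(int);z=W[...,2]
m=(a.min(2)>190)&(z>.06)&(z<.16)&(np.abs(W[...,0]-.59)<.12)&(np.abs(W[...,1]-.18)<.07)
Q=W[m];print(m.sum())
if m.sum()>50:
    A=np.c_[Q[:,:2]-[.525,.185],np.ones(len(Q))];
    g=np.linalg.lstsq(A,Q[:,2],rcond=None)[0];print("slope,z at grip",g.round(3),Q.min(0),Q.max(0))
v,u=np.nonzero(m);print(u.min(),u.max(),v.min(),v.max())
cv2.imwrite("pics/side7c.png",cv2.resize(c["color"][150:290,160:320,::-1],None,fx=4,fy=4))
# jig, from the top cam
c=dict(np.load("top.npz"));W=world(c);z=W[...,2];b=(np.abs(W[...,0]-.61)<.11)&(np.abs(W[...,1]+.185)<.07)
for lo,hi in((.042,.049),(.049,.058),(.06,.09)):
    k=b&(z>lo)&(z<hi);r=cv2.minAreaRect(W[k][:,:2].astype(np.float32)*1000);print(lo,k.sum(),r,np.median(W[k],0))
E
```

```text
t 12.73 pos [0.526  0.1856 0.0982] F [-0.4 -0.2 -1.7] w 0.575574100322622
425
slope,z at grip [-0.013  0.002  0.121] [0.51255018 0.15362831 0.11596789] [0.6342115  0.21540945 0.13471355]
214 268 203 226
0.042 549 ((594.3735961914062, -185.92666625976562), (121.02314758300781, 81.14105987548828), 8.58404541015625) [ 0.58954554 -0.18744835  0.04525276]
0.049 192 ((595.9263305664062, -184.21522521972656), (122.15799713134766, 76.5634765625), 8.927570343017578) [ 0.5937786  -0.17329645  0.05160531]
0.06 125 ((657.9288330078125, -177.13584899902344), (26.8928165435791, 79.57192993164062), 7.07673978805542) [ 0.65134756 -0.17599169  0.07370291]
```

View pics/side7c.png

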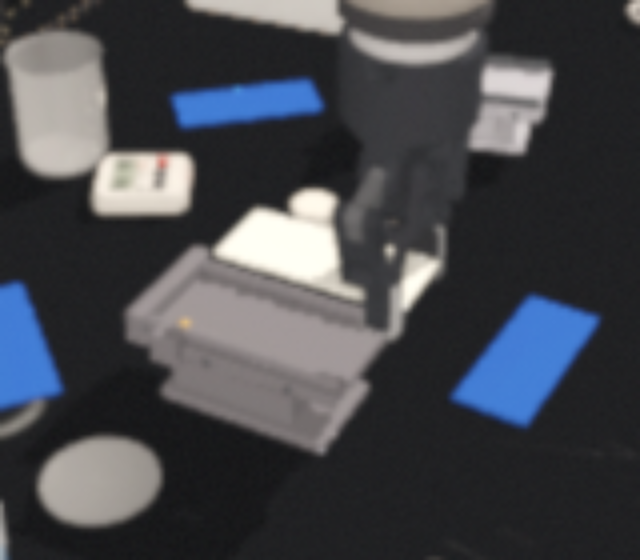

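The plate is held and level (slope −0.01). I'll raise it and carry it towards the jig, stopping beside it for a close look.

Request:
play_rows(
  increments=[
    [[-0.005,-0.008,0],[0,0,0]],
    [[-0.01,-0.009,0],[0,0,0]],
    [[-0.015,-0.009,-0.001],[0,0,0]],
    [[-0.019,-0.009,-0.0015],[0,0,0]],
    [[-0.019,-0.009,-0.0015],[0,0,0]],
    [[-0.019,-0.009,-0.0015],[0,0,0]],
    [[-0.019,-0.009,-0.0015],[0,0,0]],
    [[-0.019,-0.009,-0.0015],[0,0,0]],
    [[-0.019,-0.009,-0.0015],[0,0,0]],
    [[-0.019,-0.009,-0.0015],[0,0,0]],
    [[-0.019,-0.009,-0.0015],[0,0,0]],
    [[-0.019,0,-0.0015],[0,0,0]],
    [[-0.019,0,-0.0015],[0,0,0]],
    [[-0.019,0,-0.0015],[0,0,0]],
    [[-0.015,0,-0.0015],[0,-3.3,0]],
    [[-0.005,0,0],[0,-3.4,0]],
    [[0,0,0],[0,-3.3,0]],
    [[0,0,0],[0,-3.4,0]],
    [[0,0,0],[0,0,0]],
    [[0,0,0],[0,0,0]],
  ],
)

```text
t: 14.45
eef_pos: [0.5224, -0.0758, 0.1953]
tool_rot: [-0.462, 0.462, 0.536, -0.535]
contact_force: [-0.9, 0.4, -0.6]
gripper_width: 0.568
```

```bash
python3 -c "
from h import *
snap('wrist','8')" | head -1
```

```text
t 14.45 pos [ 0.5224 -0.0758  0.1953] F [-0.9  0.4 -0.6] w 0.5676925551787281
```

View pics/wrist_8.png

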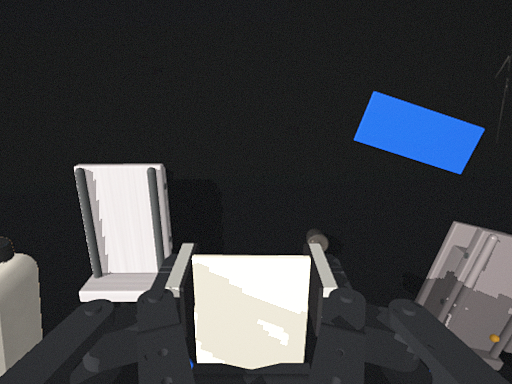

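The jig is clear on the left: its front edge runs from (75,165) to (165,165), the dark bars sit at cols 85 and 155, and the stop is at row 275–300. The plate is still squarely held. Next I measure the jig and plate.

```bash
python3 - <<'E'
from h import *
c=dict(np.load("wrist_8.npz"));o=json.load(open("wrist_8.json"));W=world(c,o);z=W[...,2];a=c["color"].astype(int)
u=np.indices(z.shape);roi=(u[0]>150)&(u[0]<310)&(u[1]>60)&(u[1]<172)
bed=roi&(z>.041)&(z<.048)&(a.min(2)>120)
bar=roi&(a.max(2)<115)&(z>.047)&(z<.058)
stop=roi&(z>.068)&(z<.085)
n,l,s,cen=cv2.connectedComponentsWithStats(bar.astype(np.uint8));H=[]
for i in range(1,n):
    if s[i,4]>150:
        Q=W[l==i];Q2=Q[Q[:,2]>.050][:,:2].astype(np.float32);vx,vy,x0,y0=cv2.fitLine(Q2,cv2.DIST_HUBER,0,.01,.01).ravel()
        print("bar",s[i],len(Q2),np.degrees(np.arctan(vy/vx)).round(2),"y at x=.6",(y0+vy/vx*(.6-x0)).round(4),np.percentile(Q[:,2],95))
for nm,k in(("bed",bed),("stop",stop)):
    r=cv2.minAreaRect(W[k][:,:2].astype(np.float32)*1000);print(nm,k.sum(),r,np.median(z[k]))
# front edge & stop foot along jig axis at bed middle columns
for th in (8.7,):
    t=np.radians(th);d=np.array([np.cos(t),np.sin(t)]);e=np.array([-d[1],d[0]])
    S=W[...,:2]@d;L=W[...,:2]@e;mid=np.median(L[bed]);k=bed&(abs(L-mid)<.02)
    print("along bed",np.percentile(S[k],[0.2,1,99,99.8]).round(4),"stop top along",np.percentile(S[stop],[1,5,95]).round(4),"lat",L[bed].min(),L[bed].max(),"stop lat",np.percentile(L[stop],[1,99]))
    T=np.array(o["eef_pos"]);print("tcp S,L",T[:2]@d,T[:2]@e)
    pl=(z>.17)&(a.min(2)>190)&(u[0]>240)&(u[0]<370)&(u[1]>188)&(u[1]<315)
    print("plate S",np.percentile(S[pl],[.3,99]).round(4),"z",np.percentile(z[pl],[5,50,95]).round(4))
    f=pl&(u[0]>258)&(u[0]<275);
    for rr in (262,300,350): print(rr,[ (j,L[rr,j].round(4),z[rr,j].round(4)) for j in (190,194,197,200,304,307,309,312)])
    Q=W[pl];A=np.c_[S[pl]-.5,L[pl],np.ones(len(Q))];print(np.linalg.lstsq(A,Q[:,2],rcond=None)[0])
    for r in (265,275):
        pass
    v,uu=np.nonzero(pl);rows=[(v0,uu[v==v0].min(),uu[v==v0].max()) for v0 in (262,280,300,330)];print(rows)
q=np.array(o["tool_rot"]);print("tool heading",2*np.degrees(np.arctan2(q[2],-q[0]))) 
E
```

```text
bar [ 76 168  27 110 821] 708 8.76 y at x=.6 -0.2171 0.05391474516353442
bar [148 168  17 101 690] 634 8.47 y at x=.6 -0.153 0.053876180423612814
bed 7002 ((590.1478271484375, -188.3966064453125), (113.94950103759766, 80.94975280761719), 9.054680824279785) 0.045195470400659646
stop 897 ((655.5512084960938, -185.014892578125), (21.13766098022461, 65.0436782836914), 8.915388107299805) 0.07465327943906476
along bed [0.4982 0.4987 0.6105 0.6109] stop top along [0.6096 0.6099 0.6225] lat -0.31620481866227146 -0.23503819599218426 stop lat [-0.31358529 -0.25219019]
tcp S,L 0.5049243978665472 -0.1539628899176711
plate S [0.4919 0.5486] z [0.2156 0.2166 0.2175]
262 [(190, np.float64(-0.1784), np.float64(0.2181)), (194, np.float64(-0.1768), np.float64(0.2178)), (197, np.float64(-0.1758), np.float64(0.2167)), (200, np.float64(-0.1746), np.float64(0.2165)), (304, np.float64(-0.1315), np.float64(0.2158)), (307, np.float64(-0.1304), np.float64(0.2169)), (309, np.float64(-0.1298), np.float64(0.2177)), (312, np.float64(-0.1287), np.float64(0.2184))]
300 [(190, np.float64(-0.1781), np.float64(0.2246)
[... 245 characters left out ...]
09, np.float64(-0.1293), np.float64(0.2203)), (312, np.float64(-0.1295), np.float64(0.2272))]
350 [(190, np.float64(-0.2325), np.float64(0.0001)), (194, np.float64(-0.2274), np.float64(0.0004)), (197, np.float64(-0.1785), np.float64(0.2162)), (200, np.float64(-0.177), np.float64(0.2169)), (304, np.float64(-0.0871), np.float64(-0.0011)), (307, np.float64(-0.0833), np.float64(-0.0006)), (309, np.float64(-0.081), np.float64(0.0004)), (312, np.float64(-0.0772), np.float64(0.0004))]
[-0.10806127 -0.000858    0.21866911]
[(262, np.int64(192), np.int64(310)), (280, np.int64(194), np.int64(308)), (300, np.int64(195), np.int64(307)), (330, np.int64(195), np.int64(305))]
tool heading 98.46336716380492
```

Request:
play_rows(
  increments=[
    [[-0.006,0,0.002],[0,0,0]],
    [[-0.012,0,0.003],[0,-0.3,0]],
    [[-0.016,0.005,0.003],[0,0,0]],
    [[-0.018,0.01,0.003],[0,0,0]],
    [[-0.018,0.015,0.003],[0,0,0]],
    [[-0.018,0.015,0.003],[0,0,0]],
    [[-0.016,0.015,0.002],[0,0,0]],
    [[-0.011,0.015,0.0015],[0,0,0]],
    [[-0.005,0.015,0],[0,0,0]],
    [[0,0.015,0],[0,0,0]],
    [[0,0.01,0],[0,0,0]],
    [[0,0,0],[0,0,0]],
    [[0,0,0],[0,0,0]],
    [[0,0,0],[0,0,0]],
  ],
)

```text
t: 15.67
eef_pos: [0.5218, -0.1962, 0.0806]
tool_rot: [-0.459, 0.46, 0.538, -0.537]
contact_force: [-0.2, -0.3, -0.6]
gripper_width: 0.571
```

```bash
python3 - <<'E'
from h import *
o,c,W=snap("wrist","9");o2,c2,W2=snap("top","9")
t=np.radians(8.7);d=np.array([np.cos(t),np.sin(t)]);e=np.array([-d[1],d[0]]);T=np.array(o["eef_pos"])
q=np.array(o["tool_rot"]);print("tcp S,L",T[:2]@d,T[:2]@e,"head",2*np.degrees(np.arctan2(abs(q[2]),abs(q[0]))))
z=W2[...,2];a=c2["color"].astype(int);S=W2[...,:2]@d;L=W2[...,:2]@e
m=(z>.085)&(z<.105)&(a.min(2)>200)&(abs(L+.274)<.04)&(S>.45)&(S<.63)
print("top: plate S",np.percentile(S[m],[.5,99.5]),"L",np.percentile(L[m],[1,99]),m.sum(),np.median(z[m]))
ii=np.vstack([c["color"][150:384],cv2.resize(c2["color"][165:245,270:340],(512,585))])
cv2.imwrite("pics/w9.png",np.hstack([c["color"],cv2.resize(c2["color"][175:239,275:331],(288,384))])[...,::-1])
E
```

```text
t 15.67 pos [ 0.5218 -0.1962  0.0806] F [-0.2 -0.3 -0.6] w 0.570623579736345
[[ 9.99999540e-01 -5.95377424e-05 -9.56899616e-04  4.95600669e-04]
 [ 8.86798795e-04 -3.21908783e-01  9.46770273e-01 -1.42556314e-01]
 [-3.64402955e-04 -9.46770686e-01 -3.21908582e-01  8.35856684e-02]
 [ 0.00000000e+00  0.00000000e+00  0.00000000e+00  1.00000000e+00]]
t 15.72 pos [ 0.522  -0.1962  0.0808] F [ 0.3  0.  -0.8] w 0.5716962788669263
tcp S,L 0.48616231142465255 -0.27284805080306546 head 99.01731587614252
top: plate S [0.51562031 0.59496315] L [-0.29486116 -0.24764626] 227 0.1013033473311615
```

View pics/w9.png

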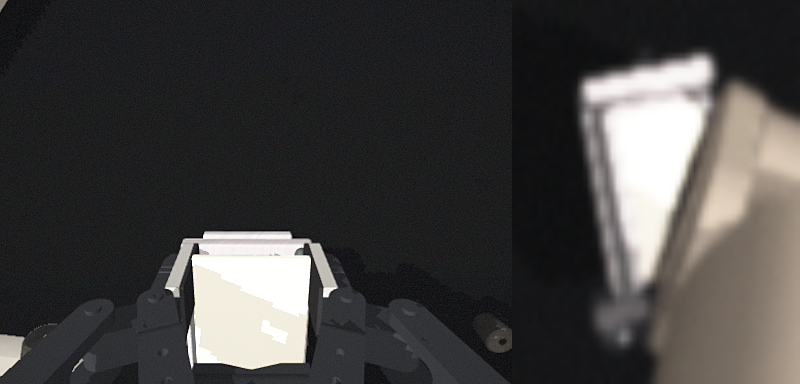

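Request:
play_rows(
  increments=[
    [[-0.0005,0,0.003],[0,0,0]],
    [[0,0.01,0],[0,0,0]],
    [[0,0.012,0],[0,0,0]],
    [[0,0.01,0],[0,0,0]],
    [[0,0.006,0],[0,0,0]],
    [[0,0.004,0],[0,0,0]],
    [[0,0.003,0],[0,0,0]],
    [[0,0.002,0],[0,0,0]],
    [[0,0.002,0],[0,0,0]],
    [[0,0,0],[0,0,0]],
    [[0,0,0],[0,0,0]],
  ],
)

```text
t: 16.68
eef_pos: [0.5186, -0.1972, 0.031]
tool_rot: [-0.459, 0.46, 0.538, -0.537]
contact_force: [-0.6, -0.9, -1.0]
gripper_width: 0.572
```

Request:
play_rows(
  increments=[
    [[0,0.001,0],[0,0,0]],
    [[0,0.001,0],[0,0,0]],
    [[0,0,0],[0,0,0]],
  ],
)

```text
t: 16.93
eef_pos: [0.5184, -0.1971, 0.0288]
tool_rot: [-0.459, 0.46, 0.537, -0.537]
contact_force: [-0.4, 0.3, -1.2]
gripper_width: 0.569
```

Request:
play_rows(
  increments=[
    [[0,0.001,0],[0,0,0]],
    [[0,0,0],[0,0,0]],
    [[0,0,0],[0,0,0]],
  ],
)

```text
t: 17.18
eef_pos: [0.5185, -0.1971, 0.0278]
tool_rot: [-0.459, 0.46, 0.538, -0.537]
contact_force: [-0.5, -0.7, -1.0]
gripper_width: 0.571
```

```bash
python3 - <<'E'
from h import *
o,c,W=snap("wrist","10")
z=W[...,2];u=np.indices(z.shape);a=c["color"].astype(int)
for rr in (262,280,300,330): print(rr,[ (j,z[rr,j].round(4),*a[rr,j]) for j in (170,180,187,220,250,280,316,324)])
cv2.imwrite("pics/w10.png",c["color"][150:384,120:390,::-1])
E
```

```text
t 17.18 pos [ 0.5185 -0.1971  0.0278] F [-0.5 -0.7 -1. ] w 0.571353146269986
[[ 9.99999541e-01 -6.01702474e-05 -9.56634178e-04  4.95427209e-04]
 [ 8.86343761e-04 -3.21909087e-01  9.46770170e-01 -1.42555373e-01]
 [-3.64916630e-04 -9.46770583e-01 -3.21908886e-01  8.35857596e-02]
 [ 0.00000000e+00  0.00000000e+00  0.00000000e+00  1.00000000e+00]]
262 [(170, np.float64(0.0432), np.int64(54), np.int64(54), np.int64(55)), (180, np.float64(0.0512), np.int64(192), np.int64(189), np.int64(181)), (187, np.float64(0.051), np.int64(124), np.int64(122), np.int64(118)), (220, np.float64(0.0497), np.int64(255), np.int64(255), np.int64(254)), (250, np.float64(0.049), np.int64(255), np.int64(255), np.int64(254)), (280, np.float64(0.0493), np.int64(255), np.int64(255), np.int64(254)), (316, np.float64(0.0503), np.int64(203), np.int64(199), np.int64(192)), (324, np.float64(0.0503), np.int64(196), np.int64(192), np.int64(185))]
280 [(170, np.float64(0.0632), np.int64(189), np.int64(186), np.int64(180)), (180, np.float64(0.0633), np.int64(200), np.int64(197), np.int64(187)), (187, np.float64(0.0603), np.
[... 822 characters left out ...]
 (316, np.float64(0.0651), np.int64(45), np.int64(42), np.int64(44)), (324, np.float64(0.07), np.int64(47), np.int64(47), np.int64(50))]
330 [(170, np.float64(0.0958), np.int64(46), np.int64(50), np.int64(51)), (180, np.float64(0.0963), np.int64(49), np.int64(51), np.int64(54)), (187, np.float64(0.066), np.int64(12), np.int64(15), np.int64(17)), (220, np.float64(0.0496), np.int64(241), np.int64(237), np.int64(222)), (250, np.float64(0.049), np.int64(242), np.int64(238), np.int64(223)), (280, np.float64(0.0484), np.int64(255), np.int64(255), np.int64(255)), (316, np.float64(0.0691), np.int64(62), np.int64(60), np.int64(64)), (324, np.float64(0.0965), np.int64(53), np.int64(55), np.int64(59))]
```

Request:
play_rows(
  increments=[
    [[0,0.0007,0],[0,0,0]],
    [[0,0,0],[0,0,0]],
    [[0,0,0],[0,0,0]],
  ],
)

```text
t: 17.48
eef_pos: [0.5188, -0.1973, 0.0275]
tool_rot: [-0.459, 0.46, 0.538, -0.537]
contact_force: [-1.7, 0.9, 3.8]
gripper_width: 0.569
```

Request:
play_rows(
  increments=[
    [[0,0.0007,0],[0,0,0]],
    [[0,0,0],[0,0,0]],
    [[0,0,0],[0,0,0]],
  ],
)

```text
t: 17.73
eef_pos: [0.5191, -0.1974, 0.0272]
tool_rot: [-0.459, 0.46, 0.538, -0.537]
contact_force: [-1.9, 0.6, 8.4]
gripper_width: 0.572
```

Request:
play_rows(
  increments=[
    [[0,-0.0008,0],[0,0,0]],
    [[0,0,0],[0,0,0]],
    [[0,0,0],[0,0,0]],
    [[0,0,0],[0,0,0]],
    [[0,0,0],[0,0,0]],
    [[0,0,0],[0,0,0]],
    [[0,0,0],[0,0,0]],
    [[0,0,0],[0,0,0]],
  ],
  gripper=0.078,
)

```text
t: 18.4
eef_pos: [0.5184, -0.1971, 0.0271]
tool_rot: [0.46, -0.459, -0.537, 0.537]
contact_force: [-0.7, 0.1, -0.9]
gripper_width: 0.912
```

Request:
play_rows(
  increments=[
    [[0,-0.005,0],[0,0,0]],
    [[0,-0.01,0],[0,0,0]],
    [[0,-0.015,0],[0,0,0]],
    [[0,-0.02,0],[0,0,0]],
    [[0,-0.02,0],[0,0,0]],
    [[0,-0.02,0],[0,0,0]],
    [[0,0,0.02],[0,0,0]],
    [[0,0,0.02],[0,0,0]],
    [[0,0,0.02],[0,0,0]],
    [[0,0,0],[0,0,0]],
    [[0,0,0],[0,0,0]],
  ],
)

```text
t: 19.32
eef_pos: [0.4585, -0.2068, 0.1181]
tool_rot: [-0.46, 0.46, 0.537, -0.537]
contact_force: [0.2, 0.4, 1.1]
gripper_width: 0.915
```

```bash
cat >> h.py <<'E'
def jig(tag,e0=.4985):
    o,c,W=snap("wrist",tag);t=np.radians(8.8);d=np.array([np.cos(t),np.sin(t)]);e=np.array([-d[1],d[0]]);T=np.array(o["eef_pos"])
    z=W[...,2];a=c["color"].astype(int);S=W[...,:2]@d;L=W[...,:2]@e
    print("tcp S,L",T[:2]@d,T[:2]@e)
    m=(z>.046)&(z<.0525)&(a.min(2)>150)&(abs(L+.274)<.029)&(S>.44)&(S<.60)
    print("plate front S",np.percentile(S[m],[.3,1]),"z",np.percentile(z[m],[5,50,95]),m.sum())
    f=m&(S<np.percentile(S[m],.3)+.015);print("L",np.percentile(L[f],[1,99]),cv2.minAreaRect(W[f][:,:2].astype(np.float32)*1000))
    cv2.imwrite(f"pics/j{tag}.png",c["color"][...,::-1])
E
python3 -c "
from h import *
jig('11')"|grep -v e-0
```

```text
t 19.32 pos [ 0.4585 -0.2068  0.1181] F [0.2 0.4 1.1] w 0.9154504523852612
 [ 0.00000000e+00  0.00000000e+00  0.00000000e+00  1.00000000e+00]]
tcp S,L 0.42146618606777925 -0.2745334198940449
plate front S [0.4704094  0.47082874] z [0.0480994  0.04914176 0.05005255] 6449
L [-0.29892602 -0.25000981] ((513.9186401367188, -198.16851806640625), (15.697555541992188, 49.66989517211914), 8.809004783630371)
```

View pics/j11.png

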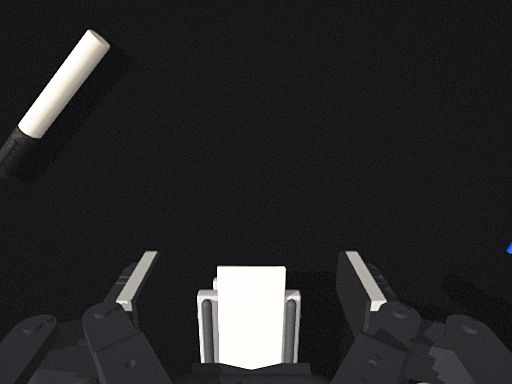

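Request:
play_rows(
  increments=[
    [[0,0,0],[0,0,0]],
    [[0,0,0],[0,0,0]],
    [[0,0,0],[0,0,0]],
    [[0,0,0],[0,0,0]],
    [[0,0.01,0],[0,0,0]],
    [[0,0.015,0],[0,0,0]],
    [[0,0.016,0],[0,0,0]],
    [[0,0.016,0],[0,0,0]],
    [[0,0.015,0],[0,0,0]],
    [[0,0.01,0],[0,0,0]],
    [[0,0,-0.01],[0,0,0]],
    [[0,0,-0.01],[0,0,0]],
    [[0,0,-0.008],[0,0,0]],
    [[0,0,0],[0,0,0]],
    [[0,0,0],[0,0,0]],
  ],
  gripper=0,
)

```text
t: 20.62
eef_pos: [0.4883, -0.2019, 0.0359]
tool_rot: [-0.459, 0.46, 0.538, -0.537]
contact_force: [-0.2, 0.2, 0.8]
gripper_width: -0.002
```

Request:
play_rows(
  increments=[
    [[0,0,-0.001],[0,0,0]],
    [[0,0,-0.001],[0,0,0]],
    [[0,0,-0.001],[0,0,0]],
    [[0,0,-0.001],[0,0,0]],
    [[0,0,-0.001],[0,0,0]],
    [[0,0,-0.001],[0,0,0]],
    [[0,0,-0.001],[0,0,0]],
    [[0,0,-0.001],[0,0,0]],
  ],
)

```text
t: 21.28
eef_pos: [0.4947, -0.2008, 0.0352]
tool_rot: [0.46, -0.459, -0.537, 0.537]
contact_force: [-0.4, 0.1, 1.1]
gripper_width: -0.003
```

```bash
python3 -c "
from h import *
jig('12')"|grep -v e-0
```

```text
t 21.28 pos [ 0.4947 -0.2008  0.0352] F [-0.4  0.1  1.1] w -0.0029417017896031976
 [ 0.00000000e+00  0.00000000e+00  0.00000000e+00  1.00000000e+00]]
tcp S,L 0.4581997113210274 -0.2741089040573486
plate front S [0.44600556 0.44610617] z [0.04657678 0.04895589 0.05181449] 842
L [-0.28696345 -0.26079889] ((485.28387451171875, -201.87046813964844), (5.781620025634766, 26.673391342163086), 9.699414253234863)
```

Request:
play_rows(
  increments=[
    [[0,0,-0.001],[0,0,0]],
    [[0,0,-0.001],[0,0,0]],
    [[0,0,-0.001],[0,0,0]],
    [[0,0,-0.001],[0,0,0]],
    [[0,0,-0.001],[0,0,0]],
    [[0,0,-0.001],[0,0,0]],
    [[0,0,-0.001],[0,0,0]],
    [[0,0,-0.001],[0,0,0]],
    [[0,0,-0.001],[0,0,0]],
    [[0,0,-0.001],[0,0,0]],
    [[0,0,-0.001],[0,0,0]],
    [[0,0,-0.001],[0,0,0]],
    [[0,0,-0.001],[0,0,0]],
    [[0,0,-0.001],[0,0,0]],
    [[0,0,-0.001],[0,0,0]],
    [[0,0,-0.001],[0,0,0]],
    [[0,0,-0.001],[0,0,0]],
    [[0,0,0],[0,0,0]],
  ],
)

```text
t: 22.83
eef_pos: [0.5118, -0.1981, 0.0352]
tool_rot: [-0.459, 0.46, 0.538, -0.537]
contact_force: [-1.4, -0.1, -0.1]
gripper_width: -0.001
```

Request:
play_rows(
  increments=[
    [[0,0,-0.001],[0,0,0]],
    [[0,0,-0.001],[0,0,0]],
    [[0,0,-0.001],[0,0,0]],
    [[0,0,0],[0,0,0]],
  ],
)

```text
t: 23.17
eef_pos: [0.5147, -0.1976, 0.0352]
tool_rot: [-0.459, 0.46, 0.538, -0.537]
contact_force: [-0.3, 0.1, 0.8]
gripper_width: 0.001
```

Request:
play_rows(
  increments=[
    [[0,0,-0.0007],[0,0,0]],
    [[0,0,-0.0007],[0,0,0]],
    [[0,0,0],[0,0,0]],
  ],
)

```text
t: 23.42
eef_pos: [0.5157, -0.1975, 0.0351]
tool_rot: [0.46, -0.459, -0.537, 0.538]
contact_force: [-0.0, 0.0, -0.5]
gripper_width: 0.0
```

Request:
play_rows(
  increments=[
    [[0,0,-0.0007],[0,0,0]],
    [[0,0,0],[0,0,0]],
  ],
)

```text
t: 23.58
eef_pos: [0.5157, -0.1974, 0.035]
tool_rot: [0.46, -0.459, -0.537, 0.538]
contact_force: [-3.4, 0.4, 1.2]
gripper_width: -0.003
```

```bash
python3 - <<'E'
from h import *
o,c,W=snap("top","13")
t=np.radians(8.8);d=np.array([np.cos(t),np.sin(t)]);e=np.array([-d[1],d[0]])
z=W[...,2];a=c["color"].astype(int);S=W[...,:2]@d;L=W[...,:2]@e
print("tcp S",np.array(o["eef_pos"])[:2]@d)
cv2.imwrite("pics/t13.png",cv2.resize(c["color"][175:239,275:331,::-1],None,fx=8,fy=8,interpolation=cv2.INTER_NEAREST))
E
```

```text
t 23.58 pos [ 0.5157 -0.1974  0.035 ] F [-3.4  0.4  1.2] w -0.002523732136946182
tcp S 0.47945202010041094
```

Request:
play_rows(
  increments=[
    [[0,0,-0.0007],[0,0,0]],
    [[0,0,0],[0,0,0]],
    [[0,0,0],[0,0,0]],
  ],
)

```text
t: 23.88
eef_pos: [0.5157, -0.1974, 0.0349]
tool_rot: [0.46, -0.459, -0.537, 0.538]
contact_force: [-5.1, -0.5, 1.7]
gripper_width: -0.0
```

Request:
play_rows(
  increments=[
    [[0,0,0.002],[0,0,0]],
    [[0,0,0.005],[0,0,0]],
    [[0,0,0.01],[0,0,0]],
    [[0,0,0.015],[0,0,0]],
    [[0,-0.015,0.02],[0,0,0]],
    [[0,-0.02,0.01],[0,0,0]],
    [[0,-0.02,0],[0,0,0]],
    [[0,-0.02,0],[0,0,0]],
    [[0,-0.02,0],[0,0,0]],
    [[0,0,0],[0,0,0]],
    [[0,0,0],[0,0,0]],
    [[0,0,0],[0,0,0]],
  ],
)

```text
t: 24.88
eef_pos: [0.4554, -0.2067, 0.1298]
tool_rot: [-0.46, 0.459, 0.538, -0.537]
contact_force: [0.6, -0.1, -0.5]
gripper_width: 0.002
```

```bash
python3 -c "
from h import *
jig('14')
o,c,W=snap('top','14')
t=np.radians(8.8);d=np.array([np.cos(t),np.sin(t)]);e=np.array([-d[1],d[0]])
im=np.hstack([cv2.imread('pics/j14.png'),cv2.resize(c['color'][175:239,275:323,::-1],(288,384),interpolation=cv2.INTER_CUBIC)]);cv2.imwrite('pics/c14.png',im)"|grep -v e-0
```

```text
t 24.88 pos [ 0.4554 -0.2067  0.1298] F [ 0.6 -0.1 -0.5] w 0.002321355261376089
 [ 0.00000000e+00  0.00000000e+00  0.00000000e+00  1.00000000e+00]]
tcp S,L 0.4184395693305258 -0.273990138937747
plate front S [0.53435419 0.53511381] z [0.04824204 0.04911849 0.05003671] 423
L [-0.27747708 -0.26994741] ((577.151611328125, -187.6507110595703), (15.388739585876465, 7.535440444946289), 9.074492454528809)
t 24.93 pos [ 0.4552 -0.2067  0.1294] F [-0.2 -0.5 -0.3] w 0.0027149069420214235
```

View pics/c14.png

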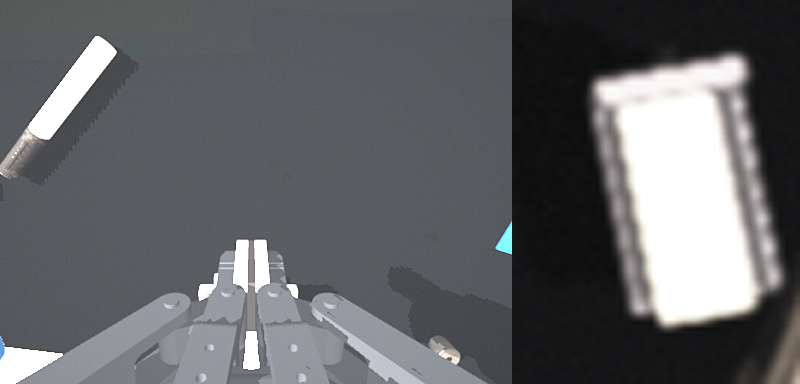

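The plate reaches the stop in the top view and sticks out slightly at the front. I'll rise and measure the overhang once more without viewing.

Request:
play_rows(
  increments=[
    [[0,-0.02,0],[0,0,0]],
    [[0.01,-0.02,0],[0,0,0]],
    [[0.02,-0.02,0],[0,0,0]],
    [[0.02,-0.02,0],[0,0,0]],
    [[0.02,0,0],[0,0,0]],
    [[0.02,0,0],[0,0,0]],
    [[0,0,0],[0,0,0]],
    [[0,0,0],[0,0,0]],
  ],
)

```text
t: 25.65
eef_pos: [0.4415, -0.1171, 0.2095]
tool_rot: [0.459, -0.458, -0.538, 0.538]
contact_force: [0.1, 0.3, -1.0]
gripper_width: 0.0
```

```bash
python3 - <<'E'
from h import *
for n in("wrist","top"):
    o,c,W=snap(n,"15")
    t=np.radians(8.8);d=np.array([np.cos(t),np.sin(t)]);e=np.array([-d[1],d[0]])
    z=W[...,2];a=c["color"].astype(int);S=W[...,:2]@d;L=W[...,:2]@e
    m=(z>.0455)&(z<.053)&(a.min(2)>235)&(abs(L+.274)<.03)&(S>.44)&(S<.615)
    cnt,l,s,_=cv2.connectedComponentsWithStats(m.astype(np.uint8));m=l==1+np.argmax(s[1:,4])
    print(n,"S",np.percentile(S[m],[.3,99.7]),"L",np.percentile(L[m],[1,99]),"z",np.percentile(z[m],[5,50,95]),cv2.minAreaRect(W[m][:,:2].astype(np.float32)*1000))
    b=(abs(abs(L+.274)-.033)<.006)&(z>.041)&(z<.058)&(S>.45)&(S<.6);print("jig front S",np.percentile(S[b],[1,3]), "stop face", np.percentile(S[(z>.066)&(abs(L+.274)<.03)&(z<.082)&(S>.55)&(S<.66)],[1,5]))
E
```

```text
t 25.65 pos [ 0.4415 -0.1171  0.2095] F [ 0.1  0.3 -1. ] w 0.00046703357503861666
[[ 9.99999539e-01 -6.07207308e-05 -9.57984345e-04  4.97420711e-04]
 [ 8.87445574e-04 -3.21907223e-01  9.46770802e-01 -1.42553994e-01]
 [-3.65870695e-04 -9.46771216e-01 -3.21907021e-01  8.35843721e-02]
 [ 0.00000000e+00  0.00000000e+00  0.00000000e+00  1.00000000e+00]]
wrist S [0.48958218 0.56776316] L [-0.29857362 -0.24942234] z [0.0480802  0.04924798 0.05036251] ((565.4734497070312, -190.32749938964844), (81.25938415527344, 51.377349853515625), 8.839862823486328)
jig front S [0.4979774  0.49851953] stop face [0.60916853 0.60935332]
t 25.7 pos [ 0.4416 -0.1181  0.2095] F [-0.3 -0.5 -0.3] w -0.0020553938771679203
top S [0.49780283 0.61138713] L [-0.29924852 -0.24919221] z [0.04608333 0.04893001 0.05220586] ((589.7507934570312, -186.4788818359375), (114.74568176269531, 52.008907318115234), 9.105411529541016)
jig front S [0.50090501 0.50436471] stop face [0.61010301 0.61069218]
```

```bash
python3 -c "
from station import hand_in
print(hand_in())"
```

```text
the job is handed in; nothing more can be done
None
```

The plate is in the jig and pushed home against the end stop. I handed the job in at about 25.7 s of the 61 s allowed; no verdict is reported.

- **Slide:** I pressed a closed fingertip on the plate with about 12 N and slid it out to about 34 mm of overhang. It sprang back flat on the tray when I released it.
- **Lift and placing:** I gripped the front end across the width at 40 N and lifted; the plate stayed level. I laid it between the jig bars, where it pressed down with about 8 N before I let go.
- **Push home:** I pushed the front end until the stop pushed back with about 5 N, then withdrew the arm.

**Last checks (wrist camera):**
- The plate sticks out 8.4 mm past the jig's front edge; 8 mm is fully home.
- It is centred within about 1 mm, lies parallel to the jig, and sits flat with its top at 49 mm.
- The gripper was clear of everything.

**What disagreed or was not checked:**
- The top camera put the plate's front edge about 8 mm farther in than the wrist camera did. That would make the plate 114 mm long instead of 120 mm, so I put it down to the coarse image and trusted the wrist view, the finger's position and the force at the stop.
- I did not measure the bystanders again. The arm's path kept clear of them, and no unexpected contact force showed in the readings after each move.

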